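# Close the storage canisters, salt spoon inside, each with its own lid

### The arm

A 6-joint arm with a two-finger parallel gripper is mounted at the origin on a cart in front of the work surface, level with it; the furniture and walls round the work are solid. World frame = base frame: x ahead of the robot, y to its left, z up, the work surface at z = 0. Lengths are in m, angles in degrees, forces in N, time in s.
With the tool pointing down it reaches from about 0.275 to 0.875 m from the base axis. Payload 12.5 kg.
Tool frame: the origin (TCP) lies midway between the tips of the shut fingers; the grasp point (between the pads) lies 19 mm behind it; z points along the fingers, y is the line along which they close (so a half turn about z gives the same grasp; the last joint's range is limited). The gripper opens to 85 mm and grips with 20 to 120 N. Pads are 22 mm wide; open, the fingers measure 114 mm over their backs; the gripper's body (76 mm by 85 mm) begins 54 mm behind the grasp point. The pads swing forward as they close: fully open they stand 13 mm farther back than shut.
Start: joints at [-72.17, 20.094, 94.641, -0, 65.266, -4.847], TCP at [0.212, -0.507, 0.231] pointing down, gripper open.
Joint ranges: [-157.81, 157.81], [-45, 120.19], [0.68, 151.7], [-89.99, 269.99], [4.06, 180], [-164.3, 164.3]. Speed limits (degrees/s): [127.2, 127.2, 159.86, 180, 180, 180].

### API

Orientations are given as a 3x3 rotation matrix whose columns are the frame's x, y, z axes.
In Python, from station import r gives the robot as it stands.
- The arm moves only by the tool carry_out, never from a script. Its argument "targets" is a list of rows, each a list of 2 entries, a list of its own where there are three numbers: the shift along the tool's x, y, z in mm, then the turn about the tool's z in degrees. A call has 1 to 10 rows; each row is the pose to reach, as a shift and turn from the pose commanded when the call began, along the tool's axes at that moment; what a row does not reach only later rows make up. A row lasts 1/10 s, in which the tool goes at most 50 mm and 8.59 degrees, less where a joint would pass 70% of its speed; a pose out of reach is approached as far as the arm can. A call with a gripper value outside its range is refused whole. "claw" is the closure, from 0 (fully open) to 1 (shut), set as the call begins (left out, the last holds). The fingers move at their own pace and stop on an object; the grip force is fixed at half the most. Time passes only in rows, so rows that repeat a pose let the fingers close. It gives the time, the measured TCP pose, the force, the opening and the grip force at its end, in the units of the state.
- r.observe(): the state, without advancing time (a new reading comes with each control period).
- r.read_camera(name): name is "scene" or "side" or "wrist"; returns (picture, depth): 480x640x3 uint8, red, green, blue; 480x640 float32, m along the optical axis (not along the pixel's ray), 0 where there is no reading.
- r.camera_info(name): a dict with "fx", "fy", "cx", "cy" (pixels), "k1" (the pictures are not rectified: a ray, as slopes to the right and down, at radius r is drawn at 1 + k1 r^2 times it, then the intrinsics apply), "world_from_camera" (4x4, takes a point from camera to world coordinates). Camera axes: x right, y up, looking along -z (the intrinsics and any distortion apply to the point x, -y, -z); pixel columns grow to the right and rows downward; lengths in m; the calibration is good to about 2 mm. A picture is of the moment at which its call begins: read the wrist's pose just before it. camera_info takes no time and is no camera call; for the wrist camera it gives the pose at the moment of the call.
- r.job_done(): hands the job in; it is judged then, once.
The state is a dict: "time_s": time; "joint_pos": joint angles; "joint_velocities": joint speeds; "effort": joint torques, N m; "tool_pos": TCP position; "tool_rot": TCP orientation; "force": force on the tool from outside, world axes, zero at the start; "ft_torque": the same for the moment, N m; "gripper_width": finger opening in m; "gripper_force": force on a finger pad.
Only numpy, scipy, OpenCV 4.12 (cv2) and the standard library are available. Lean on these libraries where they do the work, as an engineer would, in place of code of your own. Each camera call takes 0.05 s, during which the arm holds its last target. There are 200 camera calls.

### The job

Close up the three white storage canisters on the worktop: lay the little wooden salt spoon inside the oblong salt box, and then put on each canister the wooden lid that fits it, with the plug in the mouth and the flange sitting flat on the rim all round. Leave the canisters standing where they are, do not disturb the kitchen timer and the spice jar, and let go of everything.

Things in the scene. Friction and masses are not known exactly. Their poses are not given: they have to be found in the camera images.
- small_canister: small round canister of white glazed ceramic, open at the top, loose, about 0.30 kg: outer diameter 66 mm, 68 mm tall, wall 5 mm, so the mouth is 56 mm wide; floor 6 mm thick. Origin at the centre of its underside, z up; rim at z = 68 mm. Takes small_lid.
- large_canister: large round canister of white glazed ceramic, open at the top, loose, about 0.52 kg: outer diameter 92 mm, 88 mm tall, wall 5 mm, so the mouth is 82 mm wide; floor 6 mm thick. Origin at the centre of its underside, z up; rim at z = 88 mm. Takes large_lid.
- salt_box: low oblong box of white glazed ceramic, open at the top, loose, about 0.42 kg: outside 110 mm (its x axis) x 70 mm (its y axis), 48 mm tall, corner radius 16 mm, wall 5 mm, so the mouth is 100 x 60 mm; floor 6 mm thick. Origin at the centre of its underside, z up; rim at z = 48 mm. Takes salt_spoon, then long_lid.
- small_lid: small round wooden lid, flange 66 mm across, with a turned knob. Tapered plug below: 40 mm across at its lower end, 50 mm at the flange. Lies plug down, level. Origin: centre of the plug's underside, z up: plug z 0-10 mm, flange 10-19, central knob 19-45, 17 mm thick at its neck, 27 mm at its widest (z 38). Seated: flange on the rim, origin 10 mm below the rim. About 60 g.
- large_lid: large round wooden lid, flange 92 mm across, with a turned knob. Tapered plug below: 66 mm across at its lower end, 76 mm at the flange. Lies plug down, level. Origin: centre of the plug's underside, z up: plug z 0-10 mm, flange 10-19, central knob 19-45, 17 mm thick at its neck, 27 mm at its widest (z 38). Seated: flange on the rim, origin 10 mm below the rim. About 110 g.
- long_lid: oblong wooden lid, flange 110 mm (x) x 70 mm (y), with a bar handle. Tapered plug below: 84 x 44 mm at its lower end, 94 x 54 mm at the flange. Lies plug down, level. Origin: centre of the plug's underside, z up: plug z 0-10 mm, flange 10-19, central handle 19-44, 60 mm long along x, 15 mm thick. Seated: flange on the rim, origin 10 mm below the rim. 110 g. Fits either way.
- salt_spoon: little wooden salt spoon lying flat, 80 mm long along its x axis: handle 9 mm wide and 9 mm thick from x = -40 to +17 mm, round bowl 26 mm across and 13 mm tall centred at x = +27 mm. Origin on its underside in the middle of its length, on the handle, next to its centre of mass (grip it there); z up. About 18 g.
- kitchen_timer: bystander: round white kitchen timer with a red cap, 63 mm across, 50 mm tall, origin at the centre of its underside, loose
- hanging_pans (a point): fixed point, no object to handle: the nearest, lowest edge of the pans that hang over the back of the worktop. They fill the space farther from the robot than this point (larger x), from this height up, from y = -0.77 to +0.20 m; keep the arm and wrist out of it, also on the way from the start.
- spice_jar: bystander: spice jar with a black cap, 41 mm across, 105 mm tall, origin at the centre of its underside, loose
Not all that is in view belongs to the job. Leave any purple look-alike of the large_canister alone.

How it is judged:
By the outcome, as a careful person would: the job done as asked, in the order asked, and still so for the second after the job is handed in, with the robot touching nothing.
It also fails if it takes over 112 s, if anything falls off the work surface, if the arm or the gripper's body presses on something with over 40 N, if the wrist force passes 120 N, or if a joint passes its speed limit or range.

## Working session

There is one attempt and no reset: what is moved stays moved. The work goes in short steps, Python scripts to look and compute and a tool call to move; the robot and the scene stay as the last step left them, time stands still between calls to the robot, and variables do not carry over. Pictures are saved under pics/ and viewed, at most 14 in all, crops included, and the job is handed in when it is done.

Besides the shell and the picture viewer there is one more tool, called after ">>>" by a JSON object that holds its "op" and its "data". carry_out: Moves the arm, as the interface text tells. Its arguments: {"type":"object","properties":{"targets":{"type":"array","items":{"type":"array"}},"claw":{"type":"number"}},"required":["targets"]}

```bash
mkdir -p pics; ls; python3 - <<'E'
from station import r
import cv2,numpy as np
o=r.observe();print(o)
for n in("scene","side"):
    p,d=r.read_camera(n);cv2.imwrite(f"pics/{n}0.png",p[:,:,::-1]);np.save(f"pics/{n}0.npy",d)
    i=r.camera_info(n);print({k:np.round(v,4).tolist() for k,v in i.items()})
E
```

```text
pics
{'time_s': 0.0, 'joint_pos': array([-7.21711462e+01,  2.01255771e+01,  9.46785422e+01,  1.03492061e-03,
        6.52649930e+01, -4.84969956e+00]), 'joint_velocities': array([-0.01170111, -0.03182243, -0.05755773, -0.02435696,  0.00865851,
       -0.00810394]), 'effort': array([-1.18409902e-03, -5.06101477e+01, -2.91404253e+01, -1.35369496e-04,
        4.62126322e-03,  1.13999327e-06]), 'tool_pos': array([ 0.21195908, -0.50714655,  0.23073601]), 'tool_rot': array([[ 9.22685414e-01,  3.85553501e-01, -3.53701223e-04],
       [ 3.85553645e-01, -9.22684701e-01,  1.15332958e-03],
       [ 1.18315550e-04, -1.20053117e-03, -9.99999272e-01]]), 'force': array([-0.71337165,  0.32659474,  0.50267369]), 'ft_torque': array([ 0.00077344,  0.00713068, -0.00737602]), 'gripper_force': 0.0, 'gripper_width': 0.08531811679489613}
{'fx': 536.674, 'fy': 536.674, 'cx': 315.6449, 'cy': 242.4169, 'k1': 0.0188, 'world_from_camera': [[0.8901, 0.1837, -0.4171, 0.0826], [-0.4557, 0.375, -0.8073, -1.1526], [0.0081, 0.9086, 0.4175, 0.5509], [0.0, 0.0, 0.0, 1.0]]}
{'fx': 594.7962, 'fy': 594.7962, 'cx': 324.3888, 'cy': 235.0398, 'k1': -0.2042, 'world_from_camera': [[0.9973, 0.0307, -0.0666, 0.3999], [-0.073, 0.337, -0.9387, -1.444], [-0.0064, 0.941, 0.3383, 0.5173], [0.0, 0.0, 0.0, 1.0]]}
```

View pics/scene0.png

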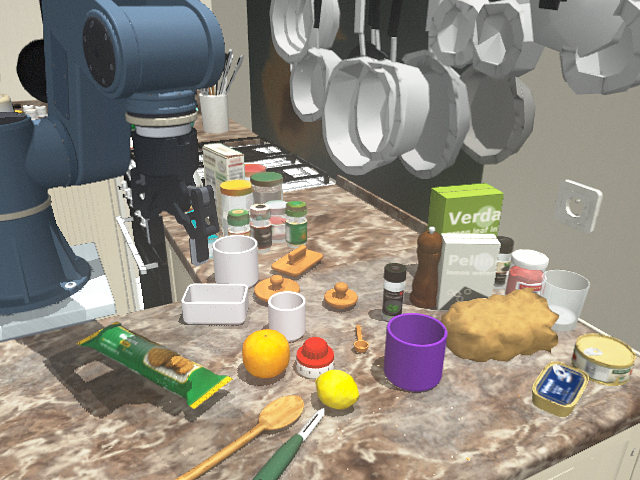

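View pics/side0.png

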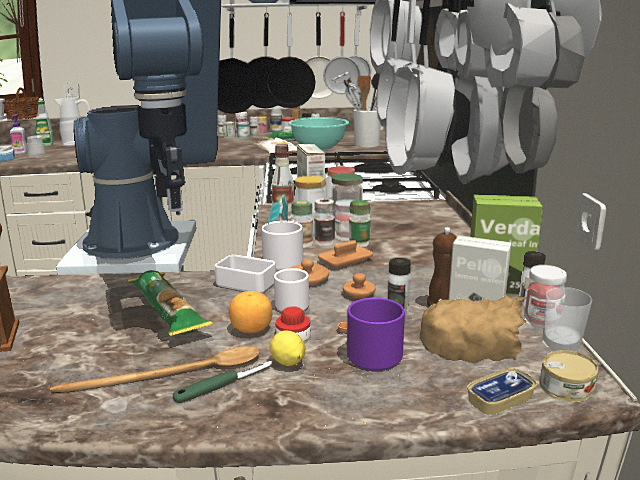

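The scene view shows the large canister at (235,260), salt box (215,305), small canister (287,315), long lid (298,262), large lid (277,290), small lid (340,297), spoon (360,340), timer (315,357) and spice jar (395,290). The lowest pan edge is near (365,172).

```bash
cat > h.py <<'E'
import numpy as np,cv2
def rays(i,uv):
    uv=np.asarray(uv,float).reshape(-1,2)
    q=np.c_[(uv[:,0]-i["cx"])/i["fx"],(uv[:,1]-i["cy"])/i["fy"]];s=q.copy()
    for _ in range(8): s=q/(1+i["k1"]*(s**2).sum(1,keepdims=True))
    return np.c_[s[:,0],-s[:,1],-np.ones(len(s))]   # camera frame, unit depth
def plane(i,uv,z):
    T=np.asarray(i["world_from_camera"]);d=rays(i,uv)@T[:3,:3].T;c=T[:3,3]
    return c+d*((z-c[2])/d[:,2])[:,None]
def cloud(i,depth):
    v,u=np.mgrid[:480,:640];T=np.asarray(i["world_from_camera"])
    P=rays(i,np.c_[u.ravel(),v.ravel()])*depth.reshape(-1,1)
    return (P@T[:3,:3].T+T[:3,3]).reshape(480,640,3)
E
python3 - <<'E'
from station import r
from h import *
for n in("scene","side"):
    i=r.camera_info(n);d=np.load(f"pics/{n}0.npy");P=cloud(i,d);p=cv2.imread(f"pics/{n}0.png")
    P[d==0]=np.nan
    pts={"scene":dict(lc=(235,270),sb=(215,310),sc=(287,325),long=(298,255),large=(277,283),small=(340,290),spoon=(359,340),timer=(315,345),jar=(395,267),purple=(415,360)),
     "side":dict(lc=(282,245),sb=(243,280),sc=(292,295),long=(345,245),large=(310,265),small=(358,283),spoon=(343,327),timer=(292,312),jar=(399,265),purple=(375,345))}[n]
    print(n,{k:np.round(P[v,u],3).tolist() for k,(u,v) in pts.items()})
    m=(P[...,2]>.2)&(P[...,0]>.3)&(P[...,1]>-.8)&(P[...,1]<.25)
    Q=P[m];Q=Q[Q[:,0]<1.3]
    for lo in np.arange(.2,.8,.05):
        s=Q[(Q[:,2]>=lo)&(Q[:,2]<lo+.05)]
        if len(s)>20: print(round(lo,2),len(s),np.round(np.percentile(s[:,0],[0,1,5,50]),3),np.round(s.min(0),3))
E
```

```text
scene {'lc': [0.379, -0.227, 0.048], 'sb': [0.304, -0.328, 0.031], 'sc': [0.397, -0.44, 0.038], 'long': [0.536, -0.192, 0.032], 'large': [0.442, -0.292, 0.035], 'small': [0.538, -0.374, 0.037], 'spoon': [nan, nan, nan], 'timer': [0.407, -0.525, 0.047], 'jar': [0.607, -0.451, 0.107], 'purple': [0.515, -0.64, 0.06]}
0.2 6629 [0.443 0.461 0.637 0.914] [ 0.443 -0.677  0.2  ]
0.25 7873 [0.633 0.637 0.648 0.868] [ 0.633 -0.665  0.25 ]
0.3 9318 [0.635 0.641 0.65  0.846] [ 0.635 -0.65   0.3  ]
0.35 9718 [0.641 0.647 0.655 0.847] [ 0.641 -0.635  0.35 ]
0.4 7982 [0.638 0.643 0.653 0.764] [ 0.638 -0.741  0.4  ]
0.45 10745 [0.637 0.645 0.667 0.684] [ 0.637 -0.767  0.45 ]
0.5 11200 [0.616 0.62  0.65  0.674] [ 0.616 -0.761  0.5  ]
side {'lc': [0.393, -0.232, 0.06], 'sb': [0.312, -0.336, 0.027], 'sc': [0.41, -0.445, 0.041], 'long': [0.536, -0.19, 0.04], 'large': [0.451, -0.293, 0.037], 'small': [0.542, -0.376, 0.029], 'spoon': [0.499, -0.506, 0.003], 'timer': [0.408, -0.531, 0.05], 'jar': [0.604, -0.467, 0.103], 'purple': [0.533, -0.653, 0.049]}
0.2 5108 [0.38  0.413 0.637 0.913] [ 0.38  -0.717  0.2  ]
0.25 6292 [0.633 0.637 0.648 0.86 ] [ 0.633 -0.702  0.25 ]
0.3 7031 [0.635 0.642 0.651 0.855] [ 0.635 -0.69   0.3  ]
0.35 7143 [0.641 0.647 0.656 0.854] [ 0.641 -0.675  0.35 ]
0.4 5445 [0.638 0.645 0.655 0.793] [ 0.638 -0.737  0.4  ]
0.45 8059 [0.638 0.649 0.667 0.693] [ 0.638 -0.777  0.45 ]
0.5 8498 [0.616 0.623 0.65  0.688] [ 0.616 -0.775  0.5  ]
0.55 2567 [0.616 0.622 0.648 0.817] [ 0.616 -0.74   0.55 ]
```

>>> {"op": "carry_out", "data": {"targets": [[[50,-11,-14],0],[[100,-22,-28],0],[[150,-33,-42],0],[[200,-44,-56],0],[[230,-55,-70],0],[[230,-55,-70],0],[[230,-55,-70],0]]}}

```text
time_s: 0.8
tool_pos: [0.4035, -0.3675, 0.3011]
tool_rot: [[0.922, 0.387, -0.0], [0.387, -0.922, -0.0], [-0.0, -0.0, -1.0]]
force: [-0.7, -0.3, 0.1]
gripper_width: 0.0852
gripper_force: 0.0
```

```bash
python3 - <<'E'
from station import r
from h import *
i=r.camera_info("wrist");o=r.observe()
p,d=r.read_camera("wrist");cv2.imwrite("pics/w1.png",p[:,:,::-1])
np.savez("pics/w1.npz",d=d,**i)
print(o["time_s"],o["tool_pos"],o["joint_pos"].round(1));print({k:np.round(v,4).tolist() for k,v in i.items()})
E
```

```text
0.8 [ 0.40346501 -0.36749305  0.30112839] [-47.2  16.   90.1  -0.   73.8  20. ]
{'fx': 412.3372, 'fy': 412.3372, 'cx': 319.8455, 'cy': 249.6061, 'k1': 0.0191, 'world_from_camera': [[0.3862, 0.873, 0.298, 0.4783], [-0.9224, 0.3653, 0.1254, -0.3358], [0.0007, -0.3233, 0.9463, 0.4431], [0.0, 0.0, 0.0, 1.0]]}
```

View pics/w1.png

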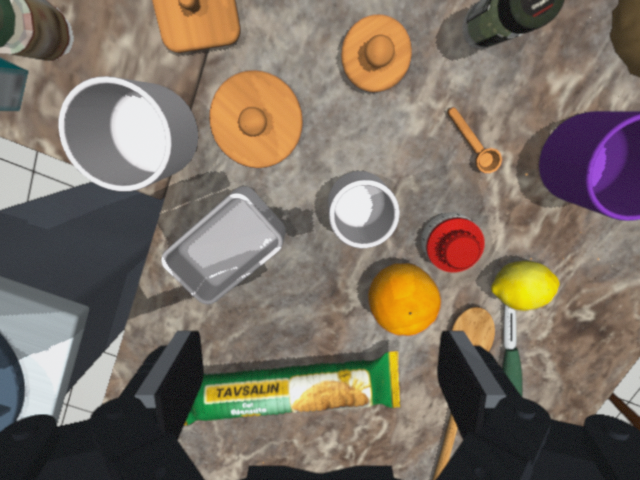

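The wrist view shows everything: large canister (128,133), salt box (222,248), small canister (364,213), large lid (255,118), small lid (378,52), spoon (475,140) and timer (455,244). The long lid is partly cut off at top left (197,20), so I'll shift for a second view.

>>> {"op": "carry_out", "data": {"targets": [[[35,-30,0],0],[[65,-60,0],0],[[65,-60,0],0],[[65,-60,0],0]]}}

```text
time_s: 1.25
tool_pos: [0.4393, -0.288, 0.3008]
tool_rot: [[0.923, 0.385, -0.001], [0.385, -0.923, 0.0], [-0.001, -0.001, -1.0]]
force: [0.0, -0.9, 1.1]
gripper_width: 0.0856
gripper_force: 0.0
```

```bash
cat > look.py <<'E'
import sys
from station import r
from h import *
n=sys.argv[1];i=r.camera_info("wrist");o=r.observe()
p,d=r.read_camera("wrist");cv2.imwrite(f"pics/{n}.png",p[:,:,::-1])
np.savez(f"pics/{n}.npz",d=d,**i)
print(o["time_s"],o["tool_pos"].round(4),"yaw",np.degrees(np.arctan2(o["tool_rot"][1,0],o["tool_rot"][0,0])).round(2))
E
python3 look.py w2
cat > meas.py <<'E'
import sys
from h import *
A=dict(lc=(.385,-.21),sb=(.30,-.31),sc=(.40,-.43),long=(.535,-.19),large=(.45,-.29),small=(.54,-.375),spoon=(.495,-.5))
R=dict(lc=.065,sb=.085,sc=.045,long=.07,large=.06,small=.045,spoon=.06)
def run(n,names=A):
    i=dict(np.load(f"pics/{n}.npz"));d=i.pop("d");P=cloud(i,d);P[d==0]=np.nan
    hsv=cv2.cvtColor(cv2.imread(f"pics/{n}.png"),cv2.COLOR_BGR2HSV).astype(int)
    wood=(hsv[...,0]>5)&(hsv[...,0]<22)&(hsv[...,1]>140)
    for k in names:
        m=np.hypot(P[...,0]-A[k][0],P[...,1]-A[k][1])<R[k]
        white=(hsv[...,1]<40)
        m&=(P[...,2]>.002)&(white if k in("lc","sb","sc") else wood)
        m=cv2.morphologyEx(m.astype(np.uint8),cv2.MORPH_OPEN,np.ones((2,2)))>0
        if m.sum()<30: print(n,k,"few");continue
        Z=P[m][:,2]
        if k in("lc","sb","sc"): top=np.percentile(Z,97)
        elif k=="spoon": top=np.percentile(Z,50)
        else:                    # flange top = histogram mode
            h,e=np.histogram(Z,np.arange(.008,.034,.001));top=e[h.argmax()]+.0005
        tol=.004 if k!="spoon" else .02
        s=m&(abs(P[...,2]-top)<tol)
        v,u=np.nonzero(s);X=plane(i,np.c_[u,v],top)[:,:2].astype(np.float32)
        hull=cv2.convexHull(X.reshape(-1,1,2)*1000)
        c,rad=cv2.minEnclosingCircle(hull);rc,sz,an=cv2.minAreaRect(hull)
        if sz[0]<sz[1]: an+=90;sz=sz[::-1]
        print(n,k,"top",round(top*1000,1),"circ",np.round(c,1),round(rad,1),"rect",np.round(rc,1),np.round(sz,1),round((an+90)%180-90,1),"zmax",round(Z.max()*1000,1),"zmin",round(np.percentile(Z,3)*1000,1))
if __name__=="__main__":
    for n in sys.argv[1:]: run(n)
E
python3 meas.py w1 w2
```

```text
1.25 [ 0.4393 -0.288   0.3008] yaw 22.67Traceback (most recent call last):
  File "meas.py", line 28, in <module>
    for n in sys.argv[1:]: run(n)
                           ~~~^^^
  File "meas.py", line 24, in run
    c,rad=cv2.minEnclosingCircle(hull);rc,sz,an=cv2.minAreaRect(hull)
          ~~~~~~~~~~~~~~~~~~~~~~^^^^^^
cv2.error: OpenCV(4.12.0) /io/opencv/modules/imgproc/src/shapedescr.cpp:201: error: (-215:Assertion failed) count >= 0 && (depth == CV_32F || depth == CV_32S) in function 'minEnclosingCircle'
```

View pics/w2.png

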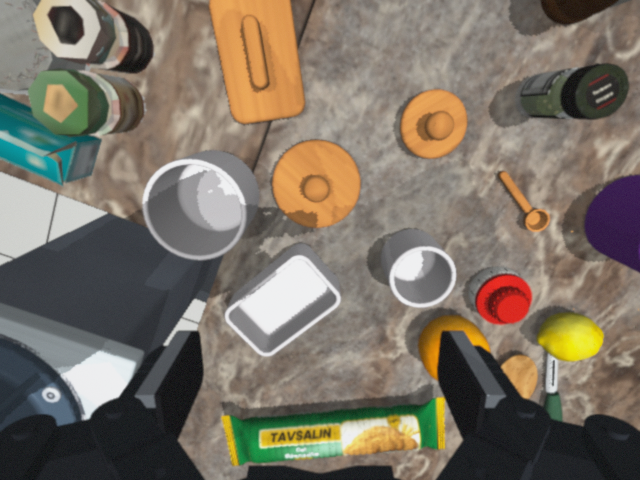

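The second view has all items in frame: long lid (257,55), large lid (316,183), small lid (434,123), spoon (522,202), large canister (195,208), salt box (283,303), small canister (421,275).

```bash
sed -i 's/hull=cv2.convexHull(X.reshape(-1,1,2)\*1000)/hull=cv2.convexHull((X.reshape(-1,1,2)*1000).astype(np.float32))/' meas.py; python3 meas.py w1 w2
```

```text
Traceback (most recent call last):
  File "meas.py", line 28, in <module>
    for n in sys.argv[1:]: run(n)
                           ~~~^^^
  File "meas.py", line 24, in run
    c,rad=cv2.minEnclosingCircle(hull);rc,sz,an=cv2.minAreaRect(hull)
          ~~~~~~~~~~~~~~~~~~~~~~^^^^^^
cv2.error: OpenCV(4.12.0) /io/opencv/modules/imgproc/src/shapedescr.cpp:201: error: (-215:Assertion failed) count >= 0 && (depth == CV_32F || depth == CV_32S) in function 'minEnclosingCircle'
```

```bash
sed -i "s/^        tol=/        print(k,m.sum(),top,np.round(np.percentile(Z,[1,25,50,75,99]),3)) if not np.isfinite(top) or (m\&(abs(P[...,2]-top)<.004)).sum()<20 else 0\n        if (m\&(abs(P[...,2]-top)<.004)).sum()<20: continue\n        tol=/" meas.py; python3 meas.py w1 w2
```

```text
lc 11970 nan [nan nan nan nan nan]
sb 8790 nan [nan nan nan nan nan]
sc 7592 nan [nan nan nan nan nan]
w1 long top 18.5 circ [ 506.6 -203.6] 39.4 rect [ 500.4 -206.7] [75.4 41.9] -66.8 zmax nan zmin nan
w1 large top 18.5 circ [ 443.3 -283.3] 44.9 rect [ 443.2 -282.8] [88.8 88.4] 21.8 zmax nan zmin nan
w1 small top 18.5 circ [ 542.5 -367. ] 32.2 rect [ 542.6 -367. ] [63.6 63.1] -67.4 zmax nan zmin nan
spoon 885 nan [nan nan nan nan nan]
lc 13941 nan [nan nan nan nan nan]
sb 7785 nan [nan nan nan nan nan]
sc 3006 nan [nan nan nan nan nan]
w2 long top 18.5 circ [ 531.8 -186. ] 61.6 rect [ 531.8 -188.2] [107.9  72.4] 30.9 zmax nan zmin nan
w2 large top 18.5 circ [ 443.7 -282.3] 45.0 rect [ 443.6 -282.2] [88.9 88.1] 22.6 zmax nan zmin nan
w2 small top 18.5 circ [ 542.7 -366.4] 32.2 rect [ 542.6 -366.3] [63.3 62.7] 26.4 zmax nan zmin nan
spoon 805 nan [nan nan nan nan nan]
```

```bash
sed -i "s/np.ones((2,2))/np.ones((2,2)) if 0 else np.eye(1,dtype=np.uint8)/" meas.py; python3 meas.py w1 w2
```

```text
w1 lc top 87.5 circ [ 393.2 -188.4] 46.2 rect [ 392.2 -190.5] [91.4 87.6] -18.5 zmax 89.7 zmin 4.3
w1 sb top 367.7 circ [ 384.6 -309.5] 12.7 rect [ 383.1 -309.7] [24.6 12. ] -81.3 zmax 373.8 zmin 4.2
w1 sc top 374.1 circ [ 433.4 -412.2] 15.9 rect [ 433.2 -412.3] [30.6  9.1] -68.0 zmax 381.3 zmin 4.9
w1 long top 18.5 circ [ 507.2 -202.7] 39.4 rect [ 500.5 -205.8] [75.3 41. ] -66.9 zmax 45.6 zmin 16.4
w1 large top 18.5 circ [ 443.5 -282.4] 45.0 rect [ 444.  -282.4] [89.  88.9] 66.2 zmax 46.8 zmin 16.8
w1 small top 18.5 circ [ 542.7 -366. ] 32.2 rect [ 542.8 -365.8] [63.9 63.4] -50.9 zmax 46.9 zmin 16.7
w1 spoon top 8.4 circ [ 510.8 -492. ] 40.0 rect [ 507.  -490.6] [79.6 24.3] 71.9 zmax 15.0 zmin 2.5
w2 lc top 373.2 circ [ 427.8 -234.7] 16.2 rect [ 427.8 -234.8] [31.2  9.8] -68.1 zmax 382.1 zmin 4.7
w2 sb top 47.7 circ [ 314.7 -295.1] 63.3 rect [ 314.8 -295.5] [115.4  74. ] -27.6 zmax 49.2 zmin 4.4
w2 sc top 67.7 circ [ 408.4 -409.4] 33.0 rect [ 405.6 -416.2] [65.2 51. ] -21.1 zmax 70.1 zmin 4.6
w2 long top 18.5 circ [ 532.7 -185.7] 61.5 rect [ 531.8 -187.7] [107.5  73.1] 30.8 zmax 46.5 zmin 16.6
w2 large top 18.5 circ [ 444.  -281.4] 45.0 rect [ 444.3 -281.3] [89.  88.7] -67.4 zmax 344.4 zmin 16.8
w2 small top 18.5 circ [ 543.1 -365.1] 32.2 rect [ 543.2 -365.3] [64.  62.8] -67.5 zmax 46.8 zmin 16.8
w2 spoon top 8.4 circ [ 510.1 -490.9] 41.1 rect [ 507.4 -490. ] [81.5 23.4] 71.4 zmax 14.2 zmin 2.5
```

```bash
sed -i "s/^A=.*/A=dict(lc=(.393,-.189),sb=(.315,-.295),sc=(.407,-.411),long=(.532,-.187),large=(.444,-.282),small=(.543,-.366),spoon=(.507,-.49))/; s/^R=.*/R=dict(lc=.053,sb=.07,sc=.042,long=.066,large=.055,small=.045,spoon=.05)/; s/m&=(P\[...,2\]>.002)/m\&=(P[...,2]>.002)\&(P[...,2]<.12)/" meas.py; python3 meas.py w1 w2
```

```text
w1 lc top 87.5 circ [ 393.2 -188.5] 46.2 rect [ 392.9 -188.7] [92.1 89.9] -67.1 zmax 89.7 zmin 4.3
w1 sb top 47.6 circ [ 314.5 -296.1] 63.2 rect [ 314.4 -296.5] [115.4  73.3] -27.3 zmax 49.4 zmin 4.2
w1 sc top 67.9 circ [ 408.2 -409.5] 32.8 rect [ 408.  -409.4] [64.8 64.5] 69.0 zmax 69.3 zmin 4.4
w1 long top 18.5 circ [ 507.2 -202.7] 39.4 rect [ 500.5 -205.8] [75.3 41. ] -66.9 zmax 45.6 zmin 16.4
w1 large top 18.5 circ [ 443.5 -282.4] 45.0 rect [ 444.  -282.4] [89.  88.9] 66.2 zmax 46.8 zmin 16.8
w1 small top 18.5 circ [ 542.7 -366. ] 32.2 rect [ 542.8 -365.8] [63.9 63.4] -50.9 zmax 46.9 zmin 16.7
w1 spoon top 8.4 circ [ 510.8 -492. ] 40.0 rect [ 507.  -490.6] [79.6 24.3] 71.9 zmax 15.0 zmin 2.5
w2 lc top 87.6 circ [ 393.2 -187.8] 45.7 rect [ 393.  -187.8] [90.7 90. ] -67.4 zmax 89.3 zmin 4.3
w2 sb top 47.7 circ [ 314.7 -295.1] 63.3 rect [ 314.8 -295.5] [115.4  74. ] -27.6 zmax 49.2 zmin 4.4
w2 sc top 67.8 circ [ 408.4 -409.1] 33.3 rect [ 408.8 -408.9] [66.3 64.7] -67.4 zmax 70.1 zmin 4.9
w2 long top 18.5 circ [ 532.7 -185.7] 61.5 rect [ 531.8 -187.7] [107.5  73.1] 30.8 zmax 46.5 zmin 16.6
w2 large top 18.5 circ [ 444.  -281.4] 45.0 rect [ 444.3 -281.3] [89.  88.7] -67.4 zmax 46.1 zmin 16.8
w2 small top 18.5 circ [ 543.1 -365.1] 32.2 rect [ 543.2 -365.3] [64.  62.8] -67.5 zmax 46.8 zmin 16.8
w2 spoon top 8.4 circ [ 510.1 -490.9] 41.1 rect [ 507.4 -490. ] [81.5 23.4] 71.4 zmax 14.2 zmin 2.5
```

```bash
cat > spoon.py <<'E'
import sys
from h import *
def spoon(n,near=(.507,-.49),z=.009):
    i=dict(np.load(f"pics/{n}.npz"));i.pop("d")
    hsv=cv2.cvtColor(cv2.imread(f"pics/{n}.png"),cv2.COLOR_BGR2HSV).astype(int)
    v,u=np.nonzero((hsv[...,0]>4)&(hsv[...,0]<22)&(hsv[...,1]>140))
    X=plane(i,np.c_[u,v],z)[:,:2]*1000
    c=np.array(near)*1000;X=X[np.hypot(*(X-c).T)<50]
    vx,vy,x0,y0=cv2.fitLine(X.astype(np.float32),cv2.DIST_L2,0,.01,.01).ravel()
    a=np.array([vx,vy]);t=(X-c)@a
    b=np.array([abs(((X-c)@[-vy,vx])[abs(t-q)<5]).max() if (abs(t-q)<5).any() else 0 for q in(t.min()+13,t.max()-13)])
    if b[0]>b[1]: a=-a
    t=(X-c)@a; H=X[(t<t.max()-34)]        # handle only
    vx,vy,x0,y0=cv2.fitLine(H.astype(np.float32),cv2.DIST_L2,0,.01,.01).ravel()
    h=np.array([vx,vy]);h*=np.sign(h@a);t=(X-[x0,y0])@h
    o=np.array([x0,y0])+h*(t.min()+t.max())/2
    print(n,"origin",o.round(1),"len",round(np.ptp(t),1),"angle of +x(bowl)",round(float(np.degrees(np.arctan2(h[1],h[0]))),1))
if __name__=="__main__":
    for n in sys.argv[1:]: spoon(n)
E
python3 spoon.py w1 w2
```

```text
w1 origin [ 509.9 -491.3] len 79.9 angle of +x(bowl) -116.5
w2 origin [ 510.1 -490.6] len 82.0 angle of +x(bowl) -116.6
```

>>> {"op": "carry_out", "data": {"targets": [[[-2,40,20],-8],[[-4,80,45],-16],[[-7,120,75],-24],[[-10,160,110],-32],[[-13,200,145],-40],[[-13,215,180],-40.7],[[-13,215,180],-40.7],[[-13,215,180],-40.7]], "claw": 0.5}}

```text
time_s: 2.1
tool_pos: [0.5094, -0.4919, 0.1205]
tool_rot: [[0.45, 0.893, -0.001], [0.893, -0.45, 0.001], [0.001, -0.002, -1.0]]
force: [-0.5, -0.0, 1.3]
gripper_width: 0.0426
gripper_force: 0.0
```

```bash
python3 look.py w3; python3 spoon.py w3
```

```text
2.1 [ 0.5094 -0.4919  0.1205] yaw 63.24
w3 origin [ 511.3 -491.1] len 80.3 angle of +x(bowl) -116.4
```

View pics/w3.png

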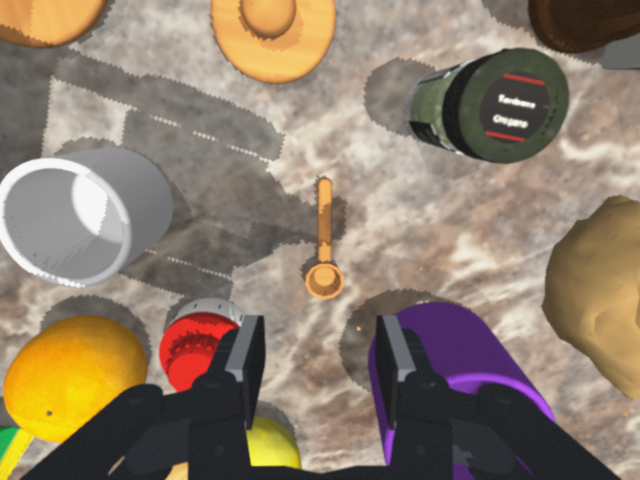

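Spoon handle runs vertically from (324,180) to bowl (324,280), centred between the fingers. Descending and gripping.

>>> {"op": "carry_out", "data": {"targets": [[[1,1.5,40],0],[[1,1.5,80],0],[[1,1.5,105],0],[[1,1.5,117.5],0],[[1,1.5,117.5],0]]}}

```text
time_s: 2.65
tool_pos: [0.5126, -0.4907, 0.0044]
tool_rot: [[0.448, 0.894, 0.0], [0.894, -0.448, -0.0], [-0.0, 0.0, -1.0]]
force: [-0.5, 0.5, -0.4]
gripper_width: 0.0424
gripper_force: 0.0
```

>>> {"op": "carry_out", "data": {"targets": [[[0,0,0],0],[[0,0,0],0],[[0,0,0],0],[[0,0,0],0],[[0,0,0],0],[[0,0,0],0]], "claw": 1}}

```text
time_s: 3.25
tool_pos: [0.5134, -0.4916, 0.0061]
tool_rot: [[0.448, 0.894, 0.002], [0.894, -0.448, -0.002], [-0.001, 0.003, -1.0]]
force: [-1.6, 1.6, 7.8]
gripper_width: 0.0059
gripper_force: 58.9
```

>>> {"op": "carry_out", "data": {"targets": [[[0,0,-20],0],[[0,0,-60],0],[[0,0,-100],0],[[0,0,-135],0],[[0,0,-135],0],[[0,0,-135],0]]}}

```text
time_s: 3.85
tool_pos: [0.5129, -0.4911, 0.141]
tool_rot: [[0.448, 0.894, 0.002], [0.894, -0.448, -0.002], [-0.001, 0.003, -1.0]]
force: [0.1, 0.3, -0.4]
gripper_width: 0.0056
gripper_force: 58.7
```

```bash
python3 look.py w4
```

```text
3.85 [ 0.5129 -0.4911  0.141 ] yaw 63.38
```

View pics/w4.png

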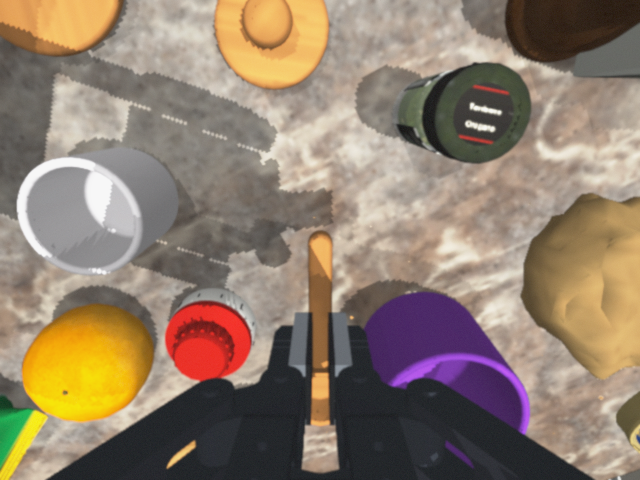

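The spoon is held across the handle between the pads at (320,340), straight.

>>> {"op": "carry_out", "data": {"targets": [[[8,-24,0],8.5],[[17,-52,0],17],[[26,-80,0],25.5],[[35,-108,0],34],[[44,-136,0],42.5],[[53,-164,0],51],[[62,-192,0],59.5],[[71,-220,0],68],[[80,-246,0],76.5],[[85.6,-264.4,0],85]]}}

```text
time_s: 4.9
tool_pos: [0.3129, -0.2939, 0.1379]
tool_rot: [[0.927, -0.374, -0.002], [-0.374, -0.927, 0.002], [-0.003, -0.001, -1.0]]
force: [0.7, -1.0, -0.2]
gripper_width: 0.0058
gripper_force: 58.8
```

>>> {"op": "carry_out", "data": {"targets": [[[0,0,0],6],[[0,0,0],6],[[0,0,0],6]]}}

```text
time_s: 5.2
tool_pos: [0.3145, -0.2957, 0.1384]
tool_rot: [[0.888, -0.461, -0.001], [-0.461, -0.888, 0.001], [-0.001, -0.0, -1.0]]
force: [0.6, 0.4, -0.3]
gripper_width: 0.0062
gripper_force: 58.8
```

```bash
python3 look.py w5; python3 meas.py w5
```

```text
5.2 [ 0.3145 -0.2957  0.1384] yaw -27.44
w5 lc top 87.2 circ [ 391.8 -189.3] 46.3 rect [ 384.6 -197.7] [92.  69.1] -41.5 zmax 89.6 zmin 4.8
w5 sb top 47.6 circ [ 314.1 -296.6] 62.9 rect [ 315.  -297.1] [113.   73.1] -27.5 zmax 49.5 zmin 4.3
w5 sc top 67.8 circ [ 400.8 -406. ] 31.5 rect [ 389.7 -400.2] [63.  25.2] 62.2 zmax 70.0 zmin 4.5
w5 long top 18.5 circ [ 491.3 -207.4] 33.0 rect [ 494.8 -204.6] [61.9 35.2] -55.1 zmax 21.7 zmin 15.1
w5 large top 18.5 circ [ 442.9 -282.5] 45.1 rect [ 436.5 -279.1] [89.8 75.2] 62.8 zmax 47.3 zmin 16.9
w5 small few
w5 spoon few
```

View pics/w5.png

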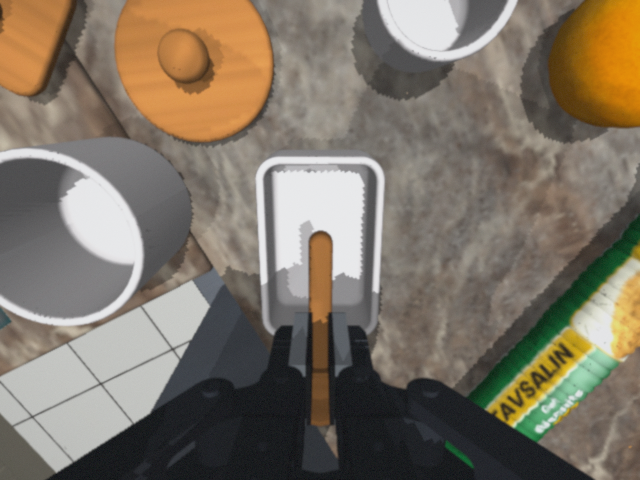

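Spoon is centred over the box mouth, which spans (258–384, 155–335), and parallel to it. Lowering.

>>> {"op": "carry_out", "data": {"targets": [[[1,1,40],0],[[1,1,75],0],[[1,1,100],0],[[1,1,115],0],[[1,1,124],0],[[1,1,124],0],[[1,1,124],0]]}}

```text
time_s: 5.95
tool_pos: [0.3153, -0.2974, 0.0152]
tool_rot: [[0.886, -0.463, 0.0], [-0.463, -0.886, -0.0], [0.0, 0.0, -1.0]]
force: [0.6, -0.3, 0.0]
gripper_width: 0.006
gripper_force: 58.8
```

>>> {"op": "carry_out", "data": {"targets": [[[0,0,0],0],[[0,0,0],0],[[0,0,0],0],[[0,0,0],0]], "claw": 0.8}}

```text
time_s: 6.35
tool_pos: [0.3151, -0.2972, 0.0151]
tool_rot: [[0.886, -0.464, 0.0], [-0.464, -0.886, -0.0], [0.0, 0.0, -1.0]]
force: [-0.2, -0.4, 0.3]
gripper_width: 0.0171
gripper_force: 0.0
```

>>> {"op": "carry_out", "data": {"targets": [[[0,0,-20],0],[[0,0,-60],0],[[0,0,-100],0],[[0,0,-140],0],[[0,0,-150],0],[[0,0,-150],0]]}}

```text
time_s: 6.95
tool_pos: [0.3155, -0.2976, 0.166]
tool_rot: [[0.886, -0.464, 0.002], [-0.464, -0.886, -0.002], [0.003, 0.001, -1.0]]
force: [-0.4, -0.3, -0.6]
gripper_width: 0.017
gripper_force: 0.0
```

```bash
python3 look.py w6; python3 - <<'E'
from station import r
from h import *
for n in("scene","side"):
    i=r.camera_info(n);d=np.load(f"pics/{n}0.npy");P=cloud(i,d);P[d==0]=np.nan
    Q=P.reshape(-1,3);Q=Q[(Q[:,2]>.15)&(Q[:,0]>.5)&(Q[:,0]<.95)&(Q[:,1]>-.8)&(Q[:,1]<.25)]
    print(n,"lowest z",np.round(Q[(Q[:,0]<.8)&(Q[:,2]>.19)][:,2].min(),3))
    for y in np.arange(-.8,.25,.1):
        s=Q[(Q[:,1]>=y)&(Q[:,1]<y+.1)]
        for lo in(.15,.2,.25,.35):
            t=s[(s[:,2]>=lo)&(s[:,2]<lo+(.05 if lo<.25 else .1))]
            if len(t)>5: print(round(y,1),lo,len(t),"xmin",t[:,0].min().round(3),"z",t[:,2].min().round(3))
E
```

```text
6.95 [ 0.3155 -0.2976  0.166 ] yaw -27.62
scene lowest z 0.19
-0.8 0.35 99 xmin 0.669 z 0.443
-0.7 0.15 1351 xmin 0.916 z 0.15
-0.7 0.2 1229 xmin 0.908 z 0.2
-0.7 0.25 1813 xmin 0.915 z 0.25
-0.7 0.35 797 xmin 0.669 z 0.35
-0.6 0.15 1201 xmin 0.907 z 0.15
-0.6 0.2 1359 xmin 0.906 z 0.2
-0.6 0.25 2963 xmin 0.913 z 0.25
-0.6 0.35 1938 xmin 0.673 z 0.35
-0.5 0.15 1248 xmin 0.693 z 0.15
-0.5 0.2 1038 xmin 0.915 z 0.2
-0.5 0.25 3050 xmin 0.838 z 0.25
-0.5 0.35 3010 xmin 0.685 z 0.35
-0.4 0.15 2177 xmin 0.769 z 0.15
-0.4 0.2 892 xmin 0.757 z 0.2
-0.4 0.25 4560 xmin 0.644 z 0.25
-0.4 0.35 4891 xmin 0.646 z 0.35
-0.3 0.15 503 xmin 0.907 z 0.15
-0.3 0.2 1287 xmin 0.639 z 0.2
-0.3 0.25 2157 xmin 0.648 z 0.25
-0.3 0.35 2404 xmin 0.656 z 0.35
-0.2 0.15 58 xmin 0.909 z 0.15
-0.2 0.2 560 xmin 0.634 z 0.211
-0.2 0.25 1605 xmin 0.633 z 0.25
-0.2 0.35 1504 xmin 0.641 z 0.35
-0.1 0.15 27 xmin 0.909 z 0.15
-0.1 0.25 172 xmin 0.638 z 0.28
-0.1 0.35 865 xmin 0.646 z 0.352
-0.0 0.15 72 xmin 0.5 z 0.15
-0.0 0.2 9 xmin 0.501 z 0.2
-0.0 0.25 871 xmin 0.641 z 0.277
-0.0 0.35 1588 xmin 0.644 z 0.35
0.1 0.35 51
[... 514 characters left out ...]
5
-0.5 0.35 2151 xmin 0.685 z 0.35
-0.4 0.15 1952 xmin 0.771 z 0.15
-0.4 0.2 752 xmin 0.758 z 0.2
-0.4 0.25 3990 xmin 0.645 z 0.25
-0.4 0.35 3837 xmin 0.648 z 0.35
-0.3 0.15 270 xmin 0.908 z 0.153
-0.3 0.2 954 xmin 0.638 z 0.2
-0.3 0.25 1975 xmin 0.647 z 0.25
-0.3 0.35 1272 xmin 0.656 z 0.35
-0.2 0.15 323 xmin 0.909 z 0.15
-0.2 0.2 464 xmin 0.633 z 0.2
-0.2 0.25 977 xmin 0.633 z 0.25
-0.2 0.35 738 xmin 0.641 z 0.35
-0.1 0.15 77 xmin 0.91 z 0.15
-0.1 0.2 7 xmin 0.765 z 0.203
-0.1 0.25 31 xmin 0.637 z 0.279
-0.1 0.35 210 xmin 0.658 z 0.408
-0.0 0.15 61 xmin 0.501 z 0.15
-0.0 0.2 6 xmin 0.501 z 0.2
-0.0 0.25 290 xmin 0.642 z 0.275
-0.0 0.35 577 xmin 0.643 z 0.351
0.1 0.35 180 xmin 0.638 z 0.405
```

View pics/w6.png

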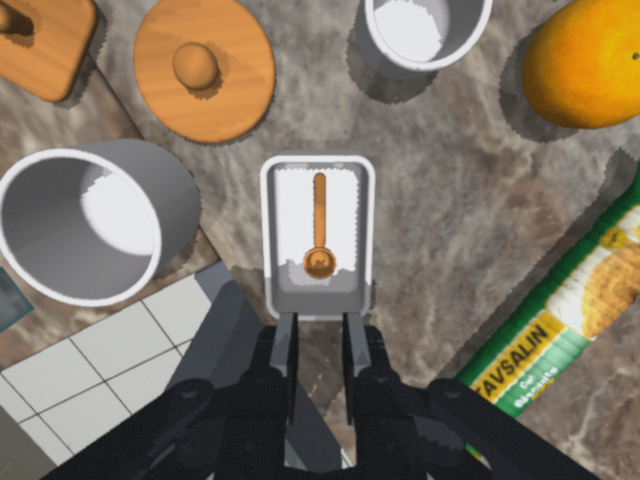

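Spoon lies flat on the box floor, from (320,175) to (320,263). Next is the long lid. I'll turn the wrist so its camera faces the base, away from the pans (nearest x≈0.62–0.63, bottom z≈0.2).

>>> {"op": "carry_out", "data": {"targets": [[[0,0,0],-8.5],[[0,0,0],-17],[[0,0,0],-25.5],[[0,0,0],-34],[[0,0,0],-42.5],[[0,0,0],-51],[[0,0,0],-59.5],[[0,0,0],-68],[[0,0,0],-76.5],[[0,0,0],-85]], "claw": 0.45}}

```text
time_s: 8.0
tool_pos: [0.3144, -0.2964, 0.1628]
tool_rot: [[0.534, 0.846, -0.002], [0.846, -0.534, 0.003], [0.001, -0.003, -1.0]]
force: [0.4, -0.0, -0.4]
gripper_width: 0.0469
gripper_force: 0.0
```

>>> {"op": "carry_out", "data": {"targets": [[[0,0,0],-8.5],[[0,0,0],-17],[[0,0,0],-25.5],[[0,0,0],-34],[[0,0,0],-42.5],[[0,0,0],-51],[[0,0,0],-59.5],[[0,0,0],-68],[[0,0,0],-76.5],[[0,0,0],-85]]}}

```text
time_s: 9.0
tool_pos: [0.3144, -0.2964, 0.1628]
tool_rot: [[-0.796, 0.606, -0.002], [0.606, 0.796, 0.003], [0.003, 0.001, -1.0]]
force: [-0.7, 0.3, 0.2]
gripper_width: 0.0473
gripper_force: 0.0
```

>>> {"op": "carry_out", "data": {"targets": [[[-12,25,0],-8.5],[[-26,55,0],-17],[[-40,85,0],-25.5],[[-54,115,0],-34],[[-68,143,0],-42.5],[[-82,172,0],-51],[[-95,200,0],-59.5],[[-104.6,218.9,0],-68],[[-104.6,218.9,0],-69.6],[[-104.6,218.9,0],-69.6]]}}

```text
time_s: 10.0
tool_pos: [0.5306, -0.1872, 0.1628]
tool_rot: [[-0.849, -0.529, -0.003], [-0.529, 0.849, 0.001], [0.002, 0.003, -1.0]]
force: [-0.0, -0.4, -0.3]
gripper_width: 0.0471
gripper_force: 0.0
```

```bash
python3 look.py w7; python3 meas.py w7; python3 - <<'E'
from h import *
# bar handle of long lid: points above 38 mm
i=dict(np.load("pics/w7.npz"));d=i.pop("d");P=cloud(i,d)
m=(d>0)&(np.hypot(P[...,0]-.532,P[...,1]+.188)<.05)&(P[...,2]>.038)&(P[...,2]<.05)
print(m.sum(),P[m].mean(0).round(4),cv2.minAreaRect((P[m][:,:2]*1000).astype(np.float32)))
E
```

```text
10.0 [ 0.5306 -0.1872  0.1628] yaw -148.06
w7 lc top 87.5 circ [ 392.9 -187.5] 45.6 rect [ 405.9 -179.7] [90.8 59.9] -58.5 zmax 89.8 zmin 4.3
w7 sb few
w7 sc few
w7 long top 18.5 circ [ 534.4 -185.9] 62.5 rect [ 534.2 -185.9] [114.9  72.8] 30.9 zmax 45.0 zmin 16.9
w7 large top 18.5 circ [ 443.5 -281.2] 45.0 rect [ 452.5 -275.7] [89.4 68.3] -57.9 zmax 46.7 zmin 17.0
w7 small top 18.5 circ [ 542.  -364.6] 33.0 rect [ 542.4 -364.6] [65.3 63.3] -57.6 zmax 46.7 zmin 16.7
w7 spoon few
1760 [ 0.5331 -0.1868  0.0427] ((534.382080078125, -185.7484130859375), (59.017791748046875, 14.7556734085083), 31.312503814697266)
```

View pics/w7.png

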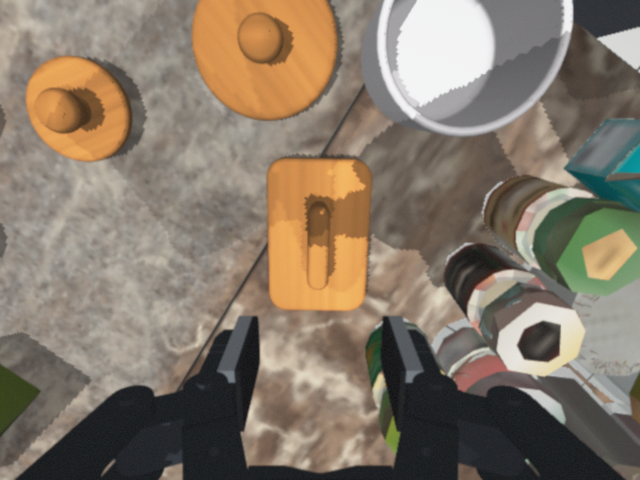

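Long lid's bar runs (318,205)–(318,290), parallel to the fingers. The bottles at right, (400,400), need a clearance check.

```bash
python3 - <<'E'
from station import r
from h import *
c=np.array([.5344,-.1858]);a=np.radians(31.3)
X=-np.array([np.cos(a),np.sin(a)]);Y=np.array([-np.sin(a),np.cos(a)])
for n in("scene0","side0","w7"):
    if n=="w7": i=dict(np.load("pics/w7.npz"));d=i.pop("d")
    else: i=r.camera_info(n[:-1]);d=np.load(f"pics/{n}.npy")
    P=cloud(i,d)[d>0];q=P[:,:2]-c;t=np.c_[q@X,q@Y,P[:,2]]*1000
    for z0,z1 in((50,95),(95,140),(140,175)):
        s=t[(t[:,2]>z0)&(t[:,2]<z1)&(abs(t[:,0])<90)&(abs(t[:,1])<120)]
        if len(s): 
            h,e=np.histogram(np.maximum(abs(s[:,0]),abs(s[:,1])),range(0,121,10));print(n,z0,h, s[np.argsort(np.hypot(*s[:,:2].T))[:200:60]].round().tolist())
E
```

```text
scene0 50 [  0   0   0   0   0   0  15 277 222 190 242 173] [[-71.0, 48.0, 61.0], [-74.0, 55.0, 68.0], [-83.0, 45.0, 82.0], [-73.0, 63.0, 59.0]]
scene0 95 [ 0  0  0  0  0  0  4 66 53 31 66 58] [[-70.0, 52.0, 103.0], [-83.0, 52.0, 106.0], [-77.0, 71.0, 106.0], [-18.0, 107.0, 108.0]]
side0 50 [  0   0   0   0   0   0  23 180 159 189 214 174] [[-70.0, 46.0, 52.0], [-83.0, 36.0, 52.0], [-85.0, 38.0, 91.0], [-84.0, 45.0, 95.0]]
side0 95 [ 0  0  0  0  0  0  2 52 44 45 56 46] [[-71.0, 48.0, 96.0], [-88.0, 43.0, 97.0], [-29.0, 99.0, 109.0], [-29.0, 107.0, 107.0]]
w7 50 [   0    0    0    0    0    0    0  384 1579 1550 2068 1633] [[-77.0, 44.0, 51.0], [-81.0, 41.0, 53.0], [-83.0, 41.0, 57.0], [-83.0, 44.0, 72.0]]
w7 95 [   0    0    0    0    0    0    0    0  190  577 1527 1665] [[-80.0, 44.0, 108.0], [-84.0, 44.0, 106.0], [-86.0, 45.0, 106.0], [-21.0, 97.0, 101.0]]
w7 140 [  0   0 772 148   0   0   0   0   0   0   0   0] [[-0.0, -22.0, 167.0], [2.0, -23.0, 170.0], [6.0, -22.0, 175.0], [2.0, 24.0, 174.0]]
```

>>> {"op": "carry_out", "data": {"targets": [[[-4,-1,45],0.6],[[-4,-1,85],0.6],[[-4,-1,115],0.6],[[-4,-1,132],0.6],[[-4,-1,140],0.6],[[-4,-1,140],0.6]]}}

```text
time_s: 10.65
tool_pos: [0.5344, -0.1865, 0.024]
tool_rot: [[-0.855, -0.519, -0.002], [-0.519, 0.855, 0.001], [0.001, 0.002, -1.0]]
force: [-0.5, 0.2, -1.2]
gripper_width: 0.0472
gripper_force: 0.0
```

>>> {"op": "carry_out", "data": {"targets": [[[0,0,0],0],[[0,0,0],0],[[0,0,0],0],[[0,0,0],0],[[0,0,0],0],[[0,0,0],0]], "claw": 1}}

```text
time_s: 11.25
tool_pos: [0.5361, -0.1867, 0.0261]
tool_rot: [[-0.854, -0.521, 0.002], [-0.521, 0.854, -0.001], [-0.001, -0.002, -1.0]]
force: [-1.5, -0.6, 6.0]
gripper_width: 0.0131
gripper_force: 59.5
```

>>> {"op": "carry_out", "data": {"targets": [[[0,0,-20],0],[[0,0,-60],0],[[0,0,-100],0],[[0,0,-130],0],[[0,0,-130],0],[[0,0,-130],0]]}}

```text
time_s: 11.85
tool_pos: [0.5354, -0.1863, 0.1553]
tool_rot: [[-0.854, -0.521, 0.001], [-0.521, 0.854, -0.0], [-0.001, -0.001, -1.0]]
force: [-0.3, 0.1, -1.7]
gripper_width: 0.0128
gripper_force: 58.8
```

>>> {"op": "carry_out", "data": {"targets": [[[24,1,0],6],[[52,4,0],14],[[80,6,0],22],[[110,9,0],30],[[140,11,0],38],[[170,14,0],46],[[200,16,0],54],[[230,18,0],59],[[245,19.5,0],59],[[245,19.5,0],59]]}}

```text
time_s: 12.85
tool_pos: [0.3144, -0.2972, 0.1538]
tool_rot: [[-0.885, 0.466, -0.002], [0.466, 0.885, 0.002], [0.002, 0.001, -1.0]]
force: [0.9, -0.1, -1.3]
gripper_width: 0.0131
gripper_force: 58.8
```

```bash
python3 look.py w8; python3 - <<'E'
from h import *
c=np.array([315,-296.5])
for n in("w1","w2","w5","w6"):
    i=dict(np.load(f"pics/{n}.npz"));d=i.pop("d");P=cloud(i,d)*1000
    s=P[(d>0)&(P[...,2]>44)&(P[...,2]<50)&(np.hypot(P[...,0]-c[0],P[...,1]-c[1])<68)]
    for an in(-27.5,):
        best=[]
        for a in np.arange(-33,-21,.5):
            t=np.radians(a);q=(s[:,:2]-c)@np.array([[np.cos(t),-np.sin(t)],[np.sin(t),np.cos(t)]])
            lo=np.percentile(q,1,axis=0);hi=np.percentile(q,99,axis=0);best.append(((hi-lo).prod(),a,(lo+hi)/2,hi-lo))
        b=min(best,key=lambda b:b[0]);t=np.radians(b[1])
        print(n,len(s),b[1],(c+np.array([[np.cos(t),-np.sin(t)],[np.sin(t),np.cos(t)]])@b[2]).round(1),b[3].round(1))
E
```

```text
12.85 [ 0.3144 -0.2972  0.1538] yaw 152.26
w1 1596 -27.0 [ 313.7 -296.4] [114.4  73.3]
w2 1421 -27.5 [ 313.9 -295.8] [114.4  73. ]
w5 3883 -27.5 [ 316.  -297.6] [109.5  73.4]
w6 3505 -27.5 [ 313.8 -296.4] [114.2  73.4]
```

View pics/w8.png

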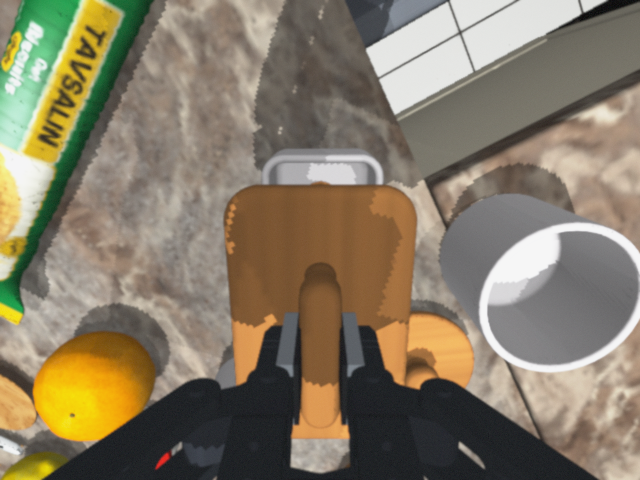

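The lid hangs level and square over the box. The box's far edge shows at (263–383,152); I'll check the relative offset in this same view.

```bash
python3 - <<'E'
from h import *
i=dict(np.load("pics/w8.npz"));d=i.pop("d");P=cloud(i,d)*1000
hsv=cv2.cvtColor(cv2.imread("pics/w8.png"),cv2.COLOR_BGR2HSV).astype(int)
tcp=np.array([314.4,-297.2]);a=np.radians(152.4);R=np.c_[[np.cos(a),np.sin(a)],[np.sin(a),-np.cos(a)]]
wood=(hsv[...,0]>4)&(hsv[...,0]<22)&(hsv[...,1]>120)
m=wood&(d>0)&(P[...,2]>135)&(P[...,2]<160);Z=P[m][:,2];h,e=np.histogram(Z,np.arange(135,160,1));zf=e[h.argmax()]+.5
s=P[m&(abs(P[...,2]-zf)<4)];q=(s[:,:2]-tcp)@R
f=q[(q[:,0]>0)&(q[:,0]<40)]
print("lid z",zf,"x max",np.percentile(q[:,0],99.7).round(1),"y",np.percentile(f[:,1],[.5,99.5]).round(1))
m=(d>0)&(P[...,2]>44)&(P[...,2]<51);q=(P[m][:,:2]-tcp)@R;q=q[(abs(q[:,0])<70)&(abs(q[:,1])<50)&(q[:,0]>20)]
print("box xmax",np.percentile(q[:,0],[95,99,99.7]).round(1),"y",np.percentile(q[:,1],[.5,2,98,99.5]).round(1))
E
```

```text
lid z 146.5 x max 57.4 y [-37.1  34.5]
box xmax [59.2 59.4 59.4] y [-36.9 -35.9  35.3  36.2]
```

>>> {"op": "carry_out", "data": {"targets": [[[0.5,1,30],0],[[0.5,1,55],0],[[0.5,1,70],0],[[0.5,1,80],0],[[0.5,1,86],0],[[0.5,1,89],0],[[0.5,1,90],0],[[0.5,1,90],0]]}}

```text
time_s: 13.7
tool_pos: [0.3163, -0.2963, 0.0651]
tool_rot: [[-0.886, 0.464, 0.0], [0.464, 0.886, -0.001], [-0.001, -0.0, -1.0]]
force: [0.1, 0.3, -1.3]
gripper_width: 0.0135
gripper_force: 58.8
```

>>> {"op": "carry_out", "data": {"targets": [[[1,0,0],0],[[1,0,1],0],[[1,0,2],0],[[1,0,2],0]]}}

```text
time_s: 14.1
tool_pos: [0.3153, -0.2958, 0.064]
tool_rot: [[-0.886, 0.464, 0.0], [0.464, 0.886, -0.0], [-0.0, -0.0, -1.0]]
force: [-4.9, 5.2, 21.9]
gripper_width: 0.0133
gripper_force: 62.0
```

>>> {"op": "carry_out", "data": {"targets": [[[0,0,0],0],[[0,0,0],0],[[0,0,0],0],[[0,0,0],0],[[0,0,0],0]], "claw": 0.5}}

```text
time_s: 14.6
tool_pos: [0.3152, -0.2957, 0.0627]
tool_rot: [[-0.886, 0.464, -0.0], [0.464, 0.886, 0.0], [0.0, 0.0, -1.0]]
force: [0.8, -0.3, 0.5]
gripper_width: 0.0431
gripper_force: 0.0
```

>>> {"op": "carry_out", "data": {"targets": [[[0,0,-20],0],[[0,0,-60],0],[[0,0,-95],0],[[0,0,-110],0],[[0,0,-110],0],[[0,0,-110],0]]}}

```text
time_s: 15.2
tool_pos: [0.315, -0.2955, 0.1723]
tool_rot: [[-0.886, 0.464, -0.0], [0.464, 0.886, 0.0], [0.0, 0.0, -1.0]]
force: [1.3, 0.2, 0.3]
gripper_width: 0.0428
gripper_force: 0.0
```

```bash
cat > top.py <<'E'
import sys
from h import *
# flange of a placed lid: wooden points near c, height of flange, tilt, centre
n,cx,cy,z,R=sys.argv[1],*map(float,sys.argv[2:6])
i=dict(np.load(f"pics/{n}.npz"));d=i.pop("d");P=cloud(i,d)*1000
hsv=cv2.cvtColor(cv2.imread(f"pics/{n}.png"),cv2.COLOR_BGR2HSV).astype(int)
wood=(hsv[...,0]>4)&(hsv[...,0]<22)&(hsv[...,1]>120)
s=P[wood&(d>0)&(abs(P[...,2]-z)<9)&(np.hypot(P[...,0]-cx,P[...,1]-cy)<R)]
for _ in range(3):
    A=np.c_[s[:,:2]-[cx,cy],np.ones(len(s))];k=np.linalg.lstsq(A,s[:,2],rcond=None)[0];s=s[abs(s[:,2]-A@k)<2.5]
hull=cv2.convexHull(s[:,:2].astype(np.float32))
print(len(s),"flange z",k[2].round(1),"tilt deg",np.degrees(k[:2]).round(2),"circ",cv2.minEnclosingCircle(hull),"rect",cv2.minAreaRect(hull))
E
python3 look.py w9; python3 top.py w9 314 -296.5 57 70; python3 meas.py w9
```

```text
15.2 [ 0.315  -0.2955  0.1723] yaw 152.38
15616 flange z 56.3 tilt deg [-0.03 -0.09] circ ((314.8725891113281, -297.42498779296875), 62.920555114746094) rect ((315.0003967285156, -297.34625244140625), (73.08104705810547, 114.8685531616211), 62.27043914794922)
w9 lc top 87.3 circ [ 390.3 -188.3] 46.6 rect [ 390.4 -188.1] [92.3 90.4] 0.6 zmax 89.3 zmin 4.8
w9 sb top 50.1 circ [ 268.  -273.5] 34.4 rect [ 264.5 -271.8] [68.8  7.9] 63.9 zmax 54.2 zmin 9.5
w9 sc top 67.7 circ [ 411.  -401.5] 31.8 rect [ 417.9 -392.7] [63.7 24.1] -38.2 zmax 68.9 zmin 8.8
w9 long few
w9 large top 18.5 circ [ 440.5 -281.3] 45.7 rect [ 435.7 -280.3] [89.2 80.4] 74.9 zmax 20.5 zmin 16.3
w9 small top 18.5 circ [ 524.6 -363.7] 28.3 rect [ 520.2 -362. ] [53.7 27.6] 69.4 zmax 20.3 zmin 14.2
w9 spoon few
```

Long lid is seated flat (flange top ≈57 mm, tilt <0.1°). Small lid next.

>>> {"op": "carry_out", "data": {"targets": [[[-30,5,0],0],[[-75,14,5],0],[[-120,22,10],0],[[-165,31,15],0],[[-210,39,20],0],[[-234,44,20],0],[[-234,44,20],0],[[-234,44,20],0]]}}

```text
time_s: 16.05
tool_pos: [0.5423, -0.3646, 0.1507]
tool_rot: [[-0.886, 0.463, -0.003], [0.463, 0.886, 0.002], [0.003, 0.0, -1.0]]
force: [-0.1, 0.3, -0.2]
gripper_width: 0.0421
gripper_force: 0.0
```

```bash
cat > knob.py <<'E'
import sys
from h import *
n,cx,cy,R=sys.argv[1],*map(float,sys.argv[2:5])
i=dict(np.load(f"pics/{n}.npz"));d=i.pop("d");P=cloud(i,d)*1000
near=(d>0)&(np.hypot(P[...,0]-cx,P[...,1]-cy)<R+8)
hsv=cv2.cvtColor(cv2.imread(f"pics/{n}.png"),cv2.COLOR_BGR2HSV).astype(int)
wood=(hsv[...,0]>4)&(hsv[...,0]<22)&(hsv[...,1]>120)&near
f=P[wood&(P[...,2]>15)&(P[...,2]<22)];k=P[wood&(P[...,2]>36)&(P[...,2]<50)]
print("flange",cv2.minEnclosingCircle(f[:,:2].astype(np.float32)),"knob",cv2.minEnclosingCircle(k[:,:2].astype(np.float32)),k[:,2].max())
E
python3 look.py w10; python3 knob.py w10 543 -365.5 33
```

```text
16.05 [ 0.5423 -0.3646  0.1507] yaw 152.4
flange ((542.8757934570312, -365.7135925292969), 32.86907958984375) knob ((542.8787231445312, -365.898193359375), 13.275527954101562) 46.21148967060937
```

>>> {"op": "carry_out", "data": {"targets": [[[-0.5,-0.7,40],0],[[-0.5,-0.7,75],0],[[-0.5,-0.7,100],0],[[-0.5,-0.7,115],0],[[-0.5,-0.7,122],0],[[-0.5,-0.7,122],0]]}}

```text
time_s: 16.7
tool_pos: [0.5427, -0.366, 0.0307]
tool_rot: [[-0.886, 0.464, -0.0], [0.464, 0.886, 0.0], [0.001, 0.0, -1.0]]
force: [-0.4, 1.2, 0.4]
gripper_width: 0.0427
gripper_force: 0.0
```

>>> {"op": "carry_out", "data": {"targets": [[[0,0,0],0],[[0,0,0],0],[[0,0,0],0],[[0,0,0],0],[[0,0,0],0],[[0,0,0],0]], "claw": 1}}

```text
time_s: 17.3
tool_pos: [0.5438, -0.3665, 0.0323]
tool_rot: [[-0.886, 0.464, 0.002], [0.464, 0.886, -0.002], [-0.002, -0.0, -1.0]]
force: [-1.9, 0.3, 7.5]
gripper_width: 0.0225
gripper_force: 58.8
```

>>> {"op": "carry_out", "data": {"targets": [[[0,0,-20],0],[[0,0,-60],0],[[0,0,-100],0],[[0,0,-130],0],[[0,0,-130],0],[[0,0,-130],0]]}}

```text
time_s: 17.9
tool_pos: [0.5431, -0.366, 0.1613]
tool_rot: [[-0.886, 0.464, 0.001], [0.464, 0.886, -0.001], [-0.001, -0.0, -1.0]]
force: [-0.5, -0.1, -0.9]
gripper_width: 0.0224
gripper_force: 59.2
```

>>> {"op": "carry_out", "data": {"targets": [[[20,-20,0],0],[[50,-50,0],0],[[78,-80,0],0],[[99,-101,0],0],[[99,-101,0],0],[[99,-101,0],0],[[99,-101,0],0]]}}

```text
time_s: 18.6
tool_pos: [0.409, -0.4092, 0.1601]
tool_rot: [[-0.886, 0.463, -0.0], [0.463, 0.886, 0.001], [0.001, 0.001, -1.0]]
force: [-0.1, -0.2, -0.1]
gripper_width: 0.0228
gripper_force: 59.2
```

```bash
python3 look.py w11; cat > rel.py <<'E'
import sys
from h import *
from scipy.optimize import least_squares
# n, lid z, lid radius, rim centre guess, rim z, rim radius: held lid and canister rim in one view
n=sys.argv[1];zl,rl,cx,cy,zr,rr=map(float,sys.argv[2:8])
i=dict(np.load(f"pics/{n}.npz"));d=i.pop("d");P=cloud(i,d)*1000
hsv=cv2.cvtColor(cv2.imread(f"pics/{n}.png"),cv2.COLOR_BGR2HSV).astype(int)
wood=(hsv[...,0]>4)&(hsv[...,0]<22)&(hsv[...,1]>120)
c=np.array([cx,cy])
m=wood&(d>0)&(abs(P[...,2]-zl)<8)&(np.hypot(P[...,0]-cx,P[...,1]-cy)<rl+15)
A=P[m];h,e=np.histogram(A[:,2],np.arange(zl-8,zl+8));z=e[h.argmax()]+.5;f=A[abs(A[:,2]-z)<3]
k=np.linalg.lstsq(np.c_[f[:,:2]-c,np.ones(len(f))],f[:,2],rcond=None)[0]
print("lid",len(f),"z",z,"tilt",np.degrees(k[:2]).round(1),"circ",cv2.minEnclosingCircle(f[:,:2].astype(np.float32)))
s=P[(d>0)&(hsv[...,1]<60)&(abs(P[...,2]-zr)<3)]
q=s[abs(np.hypot(*(s[:,:2]-c).T)-rr+2.5)<6][:,:2]
o=least_squares(lambda x:np.hypot(*(q-x[:2]).T)-x[2],[cx,cy,rr-2.5],loss="soft_l1");print("rim",len(q),o.x.round(1))
E
python3 rel.py w11 148 33 408.3 -409.3 68 33
for w in w1 w2; do python3 rel.py $w 18 33 408.3 -409.3 68 33|tail -1;done;for w in w1 w2 w7 w9; do python3 rel.py $w 18 33 393 -188.3 88 46|tail -1;done
```

```text
18.6 [ 0.409  -0.4092  0.1601] yaw 152.4
lid 9469 z 146.5 tilt [1.1 1.1] circ ((408.04425048828125, -409.5978088378906), 33.147708892822266)
rim 1267 [ 407.1 -410.5   30.4]
rim 1001 [ 407.9 -409.7   30.4]
rim 883 [ 408.2 -409.6   30.6]
rim 1937 [ 392.4 -188.1   43.4]
rim 1604 [ 392.7 -187.5   43.1]
rim 3558 [ 392.7 -187.4   43. ]
rim 3423 [ 391.2 -187.8   43.2]
```

View pics/w11.png

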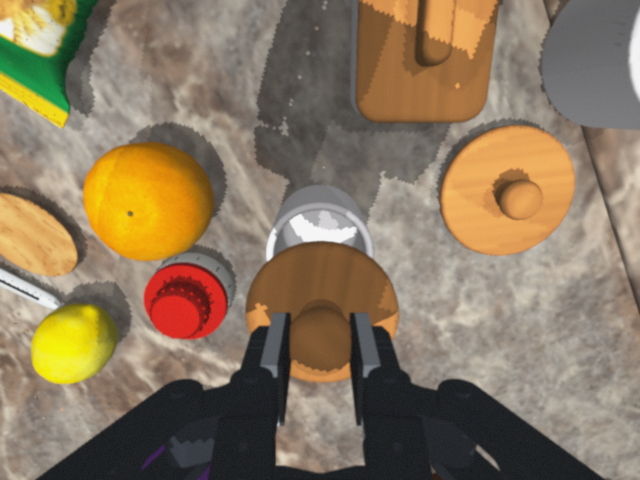

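The lid at (322,312) hangs level and centred over the small canister rim.

>>> {"op": "carry_out", "data": {"targets": [[[0.3,-0.4,25],0],[[0.3,-0.4,45],0],[[0.3,-0.4,56],0],[[0.3,-0.4,63],0],[[0.3,-0.4,67],0],[[0.3,-0.4,69],0],[[0.3,-0.4,70],0],[[0.3,-0.4,70],0]]}}

```text
time_s: 19.45
tool_pos: [0.4082, -0.41, 0.0912]
tool_rot: [[-0.886, 0.464, 0.0], [0.464, 0.886, -0.001], [-0.001, -0.0, -1.0]]
force: [-0.4, -0.2, -0.4]
gripper_width: 0.0226
gripper_force: 59.2
```

>>> {"op": "carry_out", "data": {"targets": [[[0,0,0.5],0],[[0,0,1],0],[[0,0,1],0]]}}

```text
time_s: 19.75
tool_pos: [0.4084, -0.4102, 0.0905]
tool_rot: [[-0.886, 0.464, 0.001], [0.464, 0.886, -0.001], [-0.001, -0.001, -1.0]]
force: [-0.3, 0.9, 4.7]
gripper_width: 0.0227
gripper_force: 59.8
```

Contact (4.7 N). Release, rise and check.

>>> {"op": "carry_out", "data": {"targets": [[[0,0,0],0],[[0,0,0],0],[[0,0,0],0],[[0,0,0],0],[[0,0,0],0]], "claw": 0.45}}

```text
time_s: 20.25
tool_pos: [0.408, -0.4098, 0.0897]
tool_rot: [[-0.886, 0.464, -0.0], [0.464, 0.886, 0.0], [0.0, 0.0, -1.0]]
force: [0.6, -0.5, -0.2]
gripper_width: 0.0472
gripper_force: 0.0
```

>>> {"op": "carry_out", "data": {"targets": [[[0,0,-20],0],[[0,0,-60],0],[[0,0,-90],0],[[0,0,-90],0],[[0,0,-90],0]]}}

```text
time_s: 20.75
tool_pos: [0.4081, -0.4098, 0.1799]
tool_rot: [[-0.886, 0.464, 0.0], [0.464, 0.886, -0.0], [-0.001, -0.0, -1.0]]
force: [-0.0, 0.0, -0.3]
gripper_width: 0.0467
gripper_force: 0.0
```

```bash
python3 look.py w12; python3 top.py w12 408 -410 77 40;python3 knob.py w12 444 -282 46
```

```text
20.75 [ 0.4081 -0.4098  0.1799] yaw 152.38
6222 flange z 76.3 tilt deg [ 0.1  -0.17] circ ((407.2045593261719, -410.925048828125), 32.69934844970703) rect ((406.9620666503906, -410.7378845214844), (64.4996566772461, 64.25308990478516), 17.37054443359375)
flange ((443.22186279296875, -282.3578796386719), 45.771385192871094) knob ((443.2071838378906, -282.3754577636719), 13.179226875305176) 45.90175227472743
```

Small lid seated flat (flange ≈77 mm, tilt <0.2°). Large lid next.

>>> {"op": "carry_out", "data": {"targets": [[[6,28,0],0],[[14,65,10],0],[[22,100,20],0],[[28,130,30],0],[[28,130,30],0],[[28,130,30],0],[[28,130,30],0]]}}

```text
time_s: 21.5
tool_pos: [0.4434, -0.2823, 0.1495]
tool_rot: [[-0.886, 0.464, -0.0], [0.464, 0.886, 0.0], [0.0, -0.0, -1.0]]
force: [-0.2, 0.3, 0.6]
gripper_width: 0.0471
gripper_force: 0.0
```

```bash
python3 look.py w13; python3 knob.py w13 443.5 -282 46
```

```text
21.5 [ 0.4434 -0.2823  0.1495] yaw 152.35
flange ((443.1114501953125, -281.7895202636719), 45.728885650634766) knob ((443.08734130859375, -281.7872619628906), 13.30981731414795) 47.04283346472302
```

>>> {"op": "carry_out", "data": {"targets": [[[0.5,0.3,40],0],[[0.5,0.3,75],0],[[0.5,0.3,100],0],[[0.5,0.3,114],0],[[0.5,0.3,119],0],[[0.5,0.3,119],0],[[0.5,0.3,119],0]]}}

```text
time_s: 22.25
tool_pos: [0.4438, -0.2817, 0.0318]
tool_rot: [[-0.886, 0.464, 0.001], [0.464, 0.886, -0.001], [-0.002, -0.0, -1.0]]
force: [-0.1, 0.4, 0.4]
gripper_width: 0.0471
gripper_force: 0.0
```

>>> {"op": "carry_out", "data": {"targets": [[[0,0,0],0],[[0,0,0],0],[[0,0,0],0],[[0,0,0],0],[[0,0,0],0],[[0,0,0],0]], "claw": 1}}

```text
time_s: 22.85
tool_pos: [0.4437, -0.2816, 0.0321]
tool_rot: [[-0.886, 0.464, 0.001], [0.464, 0.886, -0.001], [-0.002, -0.0, -1.0]]
force: [-2.2, -0.2, 8.4]
gripper_width: 0.0226
gripper_force: 58.4
```

>>> {"op": "carry_out", "data": {"targets": [[[0,0,-20],0],[[0,0,-60],0],[[0,0,-100],0],[[0,0,-140],0],[[0,0,-145],0],[[0,0,-145],0]]}}

```text
time_s: 23.45
tool_pos: [0.4436, -0.2814, 0.1769]
tool_rot: [[-0.886, 0.464, 0.002], [0.464, 0.886, -0.002], [-0.003, -0.0, -1.0]]
force: [0.3, 0.5, -0.7]
gripper_width: 0.0227
gripper_force: 59.3
```

>>> {"op": "carry_out", "data": {"targets": [[[22,15,0],0],[[50,34,0],0],[[75,51,0],0],[[88.5,60,0],0],[[88.5,60,0],0],[[88.5,60,0],0],[[88.5,60,0],0]]}}

```text
time_s: 24.15
tool_pos: [0.393, -0.1876, 0.1753]
tool_rot: [[-0.886, 0.464, -0.0], [0.464, 0.886, 0.0], [0.0, -0.0, -1.0]]
force: [-1.1, -0.7, -0.7]
gripper_width: 0.0225
gripper_force: 59.3
```

```bash
python3 look.py w14; python3 rel.py w14 164 46 392.4 -187.8 88 46
```

```text
24.15 [ 0.393  -0.1876  0.1753] yaw 152.35
lid 22299 z 161.5 tilt [ 0.1 -0.1] circ ((391.72003173828125, -188.42059326171875), 45.713096618652344)
rim 1528 [ 391.7 -187.4   43.6]
```

View pics/w14.png

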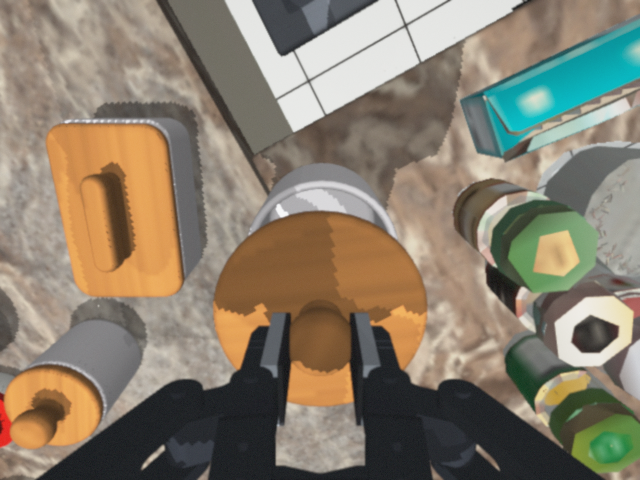

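The large lid hangs level over the large canister; the two finished lids at (115,210) and (65,405) sit in place. Lowering.

>>> {"op": "carry_out", "data": {"targets": [[[0.3,0.5,25],0],[[0.3,0.5,42],0],[[0.3,0.5,53],0],[[0.3,0.5,60],0],[[0.3,0.5,63],0],[[0.3,0.5,64],0],[[0.3,0.5,65],0],[[0.3,0.5,65],0]]}}

```text
time_s: 25.0
tool_pos: [0.3928, -0.1865, 0.1111]
tool_rot: [[-0.886, 0.464, 0.001], [0.464, 0.886, -0.0], [-0.001, -0.0, -1.0]]
force: [-0.3, -0.3, -1.2]
gripper_width: 0.0225
gripper_force: 59.3
```

>>> {"op": "carry_out", "data": {"targets": [[[0,0,0.5],0],[[0,0,1],0],[[0,0,1],0]]}}

```text
time_s: 25.3
tool_pos: [0.3927, -0.1865, 0.1101]
tool_rot: [[-0.886, 0.464, 0.0], [0.464, 0.886, -0.0], [-0.0, -0.0, -1.0]]
force: [-0.3, 0.2, 3.1]
gripper_width: 0.0224
gripper_force: 59.7
```

>>> {"op": "carry_out", "data": {"targets": [[[0,0,0],0],[[0,0,0],0],[[0,0,0],0],[[0,0,0],0],[[0,0,0],0]], "claw": 0.45}}

```text
time_s: 25.8
tool_pos: [0.3926, -0.1864, 0.1098]
tool_rot: [[-0.886, 0.464, -0.0], [0.464, 0.886, 0.0], [0.0, 0.0, -1.0]]
force: [-1.0, -0.5, 0.4]
gripper_width: 0.047
gripper_force: 0.0
```

>>> {"op": "carry_out", "data": {"targets": [[[0,0,-20],0],[[0,0,-60],0],[[0,0,-110],0],[[0,0,-110],0],[[0,0,-110],0],[[0,0,-110],0]]}}

```text
time_s: 26.4
tool_pos: [0.3921, -0.1861, 0.2189]
tool_rot: [[-0.886, 0.464, -0.001], [0.464, 0.886, 0.001], [0.002, 0.0, -1.0]]
force: [-0.7, -0.7, -0.1]
gripper_width: 0.0473
gripper_force: 0.0
```

```bash
python3 look.py w15; python3 top.py w15 392 -188 97 55; python3 top.py w15 314 -296.5 57 70; python3 top.py w15 408 -410 77 40
python3 - <<'E'
from station import r
import cv2
p,d=r.read_camera("scene");cv2.imwrite("pics/scene1.png",p[:,:,::-1])
E
```

```text
26.4 [ 0.3921 -0.1861  0.2189] yaw 152.38
12055 flange z 96.3 tilt deg [ 0.04 -0.12] circ ((391.8494567871094, -187.50839233398438), 45.6535530090332) rect ((391.3445129394531, -187.56497192382812), (90.00194549560547, 90.06232452392578), 20.88006591796875)
11899 flange z 56.5 tilt deg [-0.08 -0.13] circ ((314.9094543457031, -296.70526123046875), 62.837501525878906) rect ((314.9741516113281, -296.8475646972656), (73.93618774414062, 114.7737808227539), 62.09074783325195)
3259 flange z 76.5 tilt deg [ 0.16 -0.34] circ ((406.9771423339844, -409.62713623046875), 33.027706146240234) rect ((405.35418701171875, -410.00714111328125), (61.37384796142578, 63.98448944091797), 7.880289554595947)
```

View pics/scene1.png

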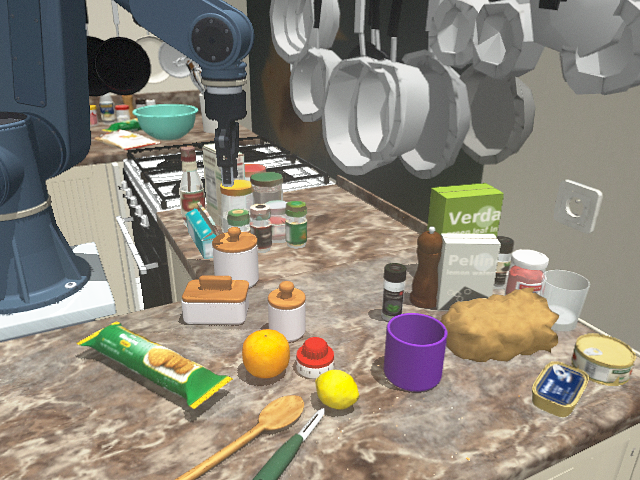

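All three lids sit flat at (235,240), (215,290) and (287,295); the timer (315,357) and spice jar (395,290) are where they were.

```bash
python3 -c "
from station import r
print(r.job_done())"
```

```text
the job is handed in; nothing more can be done
None
```

The job is done and handed in at about 26 s: the spoon lies in the salt box, all three lids sit flat on their canisters, the timer and spice jar look unmoved in the final picture, and the gripper is clear.

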